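Load a centrifuge rotor in balance

TASK

Load the centrifuge rotor in balance: put the two tall blue-capped bottles into two cups that face each other across the hub and the two tall red-capped bottles into the other two facing cups, each lowered gently, not dropped, and left upright on the floor of its cup. The short bottles and the yellow-capped one are not part of this run: leave them, the timer and the dish where they stand, and knock nothing over.

Things in the scene. Friction and masses are not known exactly. Their poses are not given: they have to be found in the camera images.
- rotor: Fixed rotor: aluminium hub, black knob (top 80 mm) and four equal open round steel cups. Origin on the worktop under the hub, z up. Cup centres at (62,0), (0,62), (-62,0), (0,-62) mm in its x, y; facing cups are 124 mm apart. Cup floor 22 mm, rim 72 mm above the worktop; bore 54 mm, flared to 63 mm at the rim (outside 69 mm). The arms lie lower than the rims. Left or right of the robot, any yaw.
- blue_a: Tall round off-white plastic bottle, blue ribbed screw cap, one of two alike: 100 mm high, 110 g, body 44 mm diameter up to 66 mm, cap 38 mm diameter from 77 to 100 mm. Origin: centre of its underside, z up; yaw has no meaning. Loose, upright on the mat. The mat: white, blue border, 290 x 350 mm, 2 mm thick, fixed. Bottles stand as close as 70 mm centre to centre.
- blue_b: Tall round off-white plastic bottle, blue ribbed screw cap, the other of two alike: 100 mm high, 110 g, body 44 mm diameter up to 66 mm, cap 38 mm diameter from 77 to 100 mm. Origin: centre of its underside, z up; yaw has no meaning. Loose, upright on the mat.
- red_a: Tall round off-white plastic bottle, red ribbed screw cap, one of two alike: 100 mm high, 110 g, body 44 mm diameter up to 66 mm, cap 38 mm diameter from 77 to 100 mm. Origin: centre of its underside, z up; yaw has no meaning. Loose, upright on the mat.
- red_b: Tall round off-white plastic bottle, red ribbed screw cap, the other of two alike: 100 mm high, 110 g, body 44 mm diameter up to 66 mm, cap 38 mm diameter from 77 to 100 mm. Origin: centre of its underside, z up; yaw has no meaning. Loose, upright on the mat.
- short_blue: Short round bottle, blue cap with a white disc in its top: same 44 mm body and 38 mm cap as the tall ones, but 74 mm high (cap from 51 mm up). Not for this run. Origin: centre of its underside, z up; yaw has no meaning. Loose, upright on the mat.
- short_red: Short round bottle, red cap with a white disc in its top: same 44 mm body and 38 mm cap as the tall ones, but 74 mm high (cap from 51 mm up). Not for this run. Origin: centre of its underside, z up; yaw has no meaning. Loose, upright on the mat.
- yellow: Tall bottle of the same 100 mm size as the blue- and red-capped ones, yellow cap. Not for this run. Origin: centre of its underside, z up; yaw has no meaning. Loose, upright on the mat.
- timer: White wedge-shaped bench timer, 62 x 78 x 34 mm, origin at the centre of its underside, loose on a far corner of the mat. Bystander.
- dish: Closed petri dish with purple-grey content, 91 mm diameter, 16 mm high, origin at the centre of its underside, loose on the other far corner of the mat. Bystander.

How it is judged:
At the end, for the whole second after the job is handed in: Both blue tall bottles rest, released, in facing cups (over 106 mm apart), both red likewise: underside 17-27 mm up (floor 22), 50-74 mm from the hub axis, tilt under 0.1 rad. Short and yellow-capped bottles upright within 25 mm of their start, timer and dish too (horizontal distance between blue_a and rotor between 0.05 and 0.074 m and z of blue_a in the frame of rotor between 0.017 and 0.027 m and angle between each of blue_a, blue_b, red_a, red_b, short_blue, short_red, yellow's own z axis and vertical below 0.1 rad and linear speed of each of blue_a, blue_b, red_a, red_b, short_blue, short_red, yellow below 0.02 m/s and angular speed of each of blue_a, blue_b, red_a, red_b below 0.2 rad/s and horizontal distance between blue_b and rotor between 0.05 and 0.074 m and z of blue_b in the frame of rotor between 0.017 and 0.027 m and horizontal distance between red_a and rotor between 0.05 and 0.074 m and z of red_a in the frame of rotor between 0.017 and 0.027 m and horizontal distance between red_b and rotor between 0.05 and 0.074 m and z of red_b in the frame of rotor between 0.017 and 0.027 m and horizontal distance between blue_a and blue_b above 0.106 m and horizontal distance between red_a and red_b above 0.106 m and distance of each of short_blue, short_red, yellow, timer, dish from where it was at the start of the episode below 0.025 m); the robot touches nothing.
It fails at once if a bottle is knocked over (angle between any of blue_a, blue_b, red_a, red_b, short_blue, short_red, yellow's own z axis and vertical above 0.7 rad).
It fails at once if a bottle that does not belong, the timer or the dish is carried off or pushed more than 25 mm (distance of any of short_blue, short_red, yellow, timer, dish from where it was at the start of the episode above 0.025 m).
It fails at once if a bottle is let fall into a cup from more than about 15 mm (it moves faster than 0.55 m/s with its underside below the rim) ((linear speed of blue_a above 0.55 m/s and horizontal distance between blue_a and rotor below 0.09 m and height (world z) of blue_a below 0.07 m) or (linear speed of blue_b above 0.55 m/s and horizontal distance between blue_b and rotor below 0.09 m and height (world z) of blue_b below 0.07 m) or (linear speed of red_a above 0.55 m/s and horizontal distance between red_a and rotor below 0.09 m and height (world z) of red_a below 0.07 m) or (linear speed of red_b above 0.55 m/s and horizontal distance between red_b and rotor below 0.09 m and height (world z) of red_b below 0.07 m)).
It fails at once if a bottle is rammed into the rotor (over 60 N) (contact force between any of blue_a, blue_b, red_a, red_b and rotor above 60 N).
It also fails if it takes over 99 s, if anything falls off the work surface, if the arm or the gripper's body presses on something with over 40 N, if the wrist force passes 120 N, or if a joint passes its speed limit or range.

ROBOT

A 6-joint arm with a two-finger parallel gripper is mounted at the origin on a cart in front of the work surface, level with it; the furniture and walls round the work are solid. World frame = base frame: x ahead of the robot, y to its left, z up, the work surface at z = 0. Lengths are in m, angles in rad, forces in N, time in s.
With the tool pointing down it reaches from about 0.425 to 0.95 m from the base axis. Payload 3.5 kg.
Tool frame: the origin (TCP) lies at the very end of the fingers, on their centre line; the grasp point (between the pads) lies 19 mm behind it; z points along the fingers, y is the line along which they close (so a half turn about z gives the same grasp; the last joint's range is limited). The gripper opens to 85 mm and grips with 20 to 120 N. Pads are 22 mm wide; open, the fingers measure 114 mm over their backs; the gripper's body (76 mm by 85 mm) begins 54 mm behind the grasp point. The pads swing forward as they close: fully open they stand 13 mm farther back than shut.
Start: joints at [-1.389, 0.286, 1.577, -0, 1.279, -0.15], TCP at [0.22, -0.638, 0.231] pointing down, gripper open.
Joint ranges: [-2.77, 2.77], [-0.9, 2.22], [0.21, 2.48], [-1.53, 4.67], [0.24, 2.81], [-2.84, 2.84]. Speed limits (rad/s): [2.79, 2.79, 3.14, 3.14, 3.14, 3.14].

INTERFACE

Orientations are given as a unit quaternion [x, y, z, w].
In Python, from plant import ctrl, monitor, job, read_camera gives the robot as it stands (ctrl), with the cameras as plain functions, the readings (monitor) and the job (job).
- The arm moves only by the tool tcp_steps, called after "Emit:" as name([rows], argument=value, ...), one row to a line, values as JSON. Schema: {"type":"object","properties":{"segments":{"type":"array","items":{"type":"array","items":{"type":"array","items":{"type":"number"},"minItems":7,"maxItems":7},"minItems":1,"maxItems":10},"minItems":1,"maxItems":1},"grip_force":{"type":"number"},"only":{"type":"string"},"quiet":{"type":"boolean"},"lines":{"type":"string"}},"required":["segments"],"additionalProperties":false}. segments is a list that holds a single list of rows (three levels of brackets), with 1 to 10 rows, each of 7 numbers: dx, dy, dz in normalised numbers (1 is 50 cm), then a rotation vector rx, ry, rz in normalised numbers (1 is pi rad), then the opening from 0.0 (shut) to 1.0 (fully open); each row is the pose to reach, as a shift and turn from the pose commanded when the call began, along the tool's axes at that moment; what a row does not reach only later rows make up. A row lasts 1/8 s, in which the tool goes at most 0.0625 m and 0.188 rad, less where a joint would pass 70% of its speed; a pose out of reach is approached as far as the arm can. The fingers move at their own pace and stop on an object; grip_force is the grip in N (left out, the last holds). Time passes only in rows, so rows that do not move let the fingers close. The tool returns the time, the measured TCP pose, the force, the opening and the grip force at its end. only (a regular expression) keeps the lines of the reply that match it, lines (a string "A,B") keeps lines A to B, and quiet returns only ok. A shift or turn number past 1, either way, is cut back to 1. Input that does not fit is refused with a message, and nothing moves.
- monitor.get_state(): the state, without advancing time (a new reading comes with each control period).
- read_camera(name): name is "side" or "top"; returns a dict with "pixels" (400x640x3 uint8, red, green, blue), "camera_matrix" (3x3 intrinsics, pixels), "xyz" and "orientation" of the camera in the world. Camera axes: x right, y down, z forward; pixel columns grow to the right and rows downward; lengths in m; the calibration is good to about 2 mm. A picture is of the moment at which its call begins. There is no depth.
- job.sign_off(): hands the job in; it is judged then, once.
The state is a dict: "time": time; "qpos": joint angles; "dq": joint speeds; "joint_efforts": joint torques, N m; "eef_pos": TCP position; "tcp_rot": TCP orientation; "contact_force": force on the tool from outside, world axes, zero at the start; "wrist_torque": the same for the moment, N m; "opening": opening from 0.0 (shut) to 1.0 (fully open); "finger_force": force on a finger pad.
Only numpy, scipy, OpenCV 4.12 (cv2) and the standard library are available. Lean on these libraries where they do the work, as an engineer would, in place of code of your own. Each camera call takes 0.05 s, during which the arm holds its last target. There are 200 camera calls.

## Working session

There is one attempt and no reset: what is moved stays moved. The work goes in short steps, Python scripts to look and compute and a tool call to move; the robot and the scene stay as the last step left them, time stands still between calls to the robot, and variables do not carry over. Pictures are saved under pics/ and viewed, at most 14 in all, crops included, and the job is handed in when it is done.

```bash
ls; mkdir -p pics
```

Run:
```python
from plant import ctrl, monitor, job, read_camera
import cv2,numpy as np
s=monitor.get_state();print({k:np.round(v,3).tolist() for k,v in s.items()})
for n in("top","side"):
    c=read_camera(n);cv2.imwrite(f"pics/{n}0.png",c["pixels"][:,:,::-1])
    print(n,c["camera_matrix"],c["xyz"],c["orientation"])
```

```text
pics
plant.py
{'time': 0.0, 'qpos': [-1.389, 0.287, 1.578, -0.0, 1.279, -0.15], 'dq': [0.0, 0.0, -0.001, 0.001, 0.001, -0.001], 'joint_efforts': [0.0, -40.598, -29.262, -0.0, 0.006, 0.0], 'eef_pos': [0.22, -0.638, 0.23], 'tcp_rot': [0.986, 0.165, -0.0, -0.001], 'contact_force': [-0.434, 0.812, 0.067], 'wrist_torque': [-0.04, -0.066, -0.026], 'finger_force': 0.0, 'opening': 1.002}
top [[371.58810798   0.         322.70276541]
 [  0.         371.58810798 197.41632663]
 [  0.           0.           1.        ]] [0.45740539 0.00846575 0.98168114] [-0.7012865   0.71061418 -0.04364827  0.03632581]
side [[492.76554945   0.         315.94775438]
 [  0.         492.76554945 202.43512193]
 [  0.           0.           1.        ]] [0.54928416 1.01707853 0.94914304] [ 0.00305596  0.91511592 -0.40315802 -0.00413806]
```

View pics/top0.png

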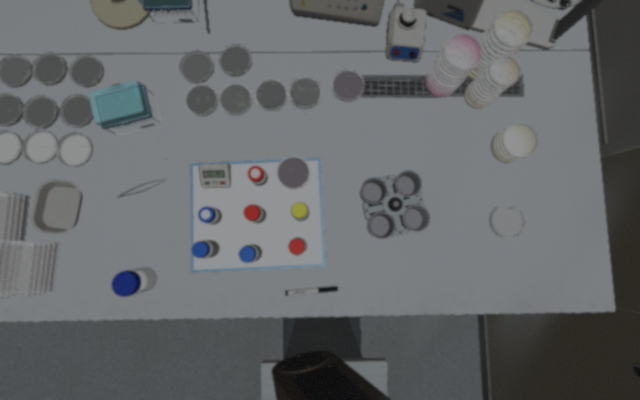

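View pics/side0.png

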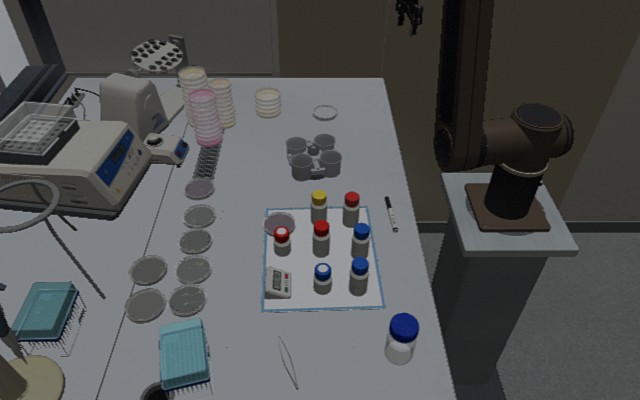

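The top view shows tall blue caps at (201,250) and (248,254), and tall red caps at (253,213) and (297,246). Yellow is at (300,211) and the short bottles are at (207,214) and (257,175). The rotor hub is at (394,205). Next I'll measure positions from both cameras.

Create h.py:
```python
import numpy as np,cv2
from plant import ctrl, monitor, job, read_camera
from scipy.spatial.transform import Rotation as R
from scipy.optimize import least_squares
def cam(n):
    c=read_camera(n);c["R"]=R.from_quat(c["orientation"]).as_matrix();return c
def proj(c,P):
    q=(np.asarray(P)-c["xyz"])@c["R"];u=q@c["camera_matrix"].T;return u[:,:2]/u[:,2:]
def ray(c,uv,z):
    d=c["R"]@np.linalg.solve(c["camera_matrix"],[*uv,1]);return (c["xyz"]+d*(z-c["xyz"][2])/d[2])[:2]
def cyl(x,y,z0,z1,r):
    t=np.linspace(0,2*np.pi,60);return np.array([[x+r*np.cos(a),y+r*np.sin(a),z] for z in(z0,z1) for a in t])
def hullc(c,P):
    h=cv2.convexHull(proj(c,P).astype(np.float32));m=cv2.moments(h);return np.array([m["m10"],m["m01"]])/m["m00"]
def mask(c,col):
    p=c["pixels"].astype(int);r,g,b=p[...,0],p[...,1],p[...,2]
    return ({"blue":(b-r>40),"red":(r-g>50)&(r-b>50),"yellow":(r-b>50)&(g-b>50)}[col]).astype(np.uint8)
def blob(c,col,P):
    n,l,s,ce=cv2.connectedComponentsWithStats(mask(c,col))
    k=[i for i in range(1,n) if s[i,4]>25]
    i=min(k,key=lambda i:np.hypot(*(ce[i]-P)));return ce[i],s[i,4]
def cap(cs,col,xy,zb,h0,h1):
    o=[blob(c,col,hullc(c,cyl(*xy,zb+h0,zb+h1,.019)))[0] for c in cs]
    f=lambda v:np.concatenate([hullc(c,cyl(*v,zb+h0,zb+h1,.019))-q for c,q in zip(cs,o)])
    s=least_squares(f,xy);return s.x,s.fun
```

Run:
```python
from h import *
T,S=cam("top"),cam("side")
for n,col,uv,h in [("blue_a","blue",(201,250),.1),("blue_b","blue",(248,254),.1),("red_a","red",(253,213),.1),("red_b","red",(297,246),.1),("yellow","yellow",(300,211),.1),("sblue","blue",(207,214),.074),("sred","red",(257,175),.074)]:
    x0=ray(T,uv,h)
    x,r=cap([T,S],col,x0,.002,h-.023,h); print(n,x0.round(3),x.round(4),r.round(1))
for uv in [(372,191),(407,183),(414,217),(380,226)]: print(ray(T,uv,.072).round(4))
print(ray(T,(394,205),.08), "dish",ray(T,(293,172),.016),"timer",ray(T,(214,175),.03))
a=cv2.resize(T["pixels"][150:270,335:455],None,fx=5,fy=5,interpolation=cv2.INTER_CUBIC)[:,:,::-1]
cv2.imwrite("pics/rot.png",a)
```

```text
blue_a [0.437 0.285] [0.439  0.2901] [ 0.8  0.1 -0.1  1.2]
blue_b [0.426 0.175] [0.4332 0.2154] [-15.   -2.5  -0.  -23. ]
red_a [0.522 0.165] [0.5251 0.1666] [ 1.   0.  -0.   1.4]
red_b [0.443 0.061] [0.4433 0.0604] [ 1.  -0.  -0.1  1.7]
yellow [0.526 0.053] [0.5292 0.0532] [ 1.1 -0.1  0.   1.8]
sblue [0.523 0.281] [0.5234 0.2851] [-0. -0.  0. -0.]
sred [0.618 0.16 ] [0.6235 0.1629] [ 0.7 -0.2  0.3  1. ]
[ 0.5751 -0.1238]
[ 0.5941 -0.2113]
[ 0.5095 -0.2252]
[ 0.4886 -0.1409]
[ 0.53898299 -0.17538032] dish [0.63545289 0.07500324] timer [0.62744655 0.27837887]
```

View pics/rot.png

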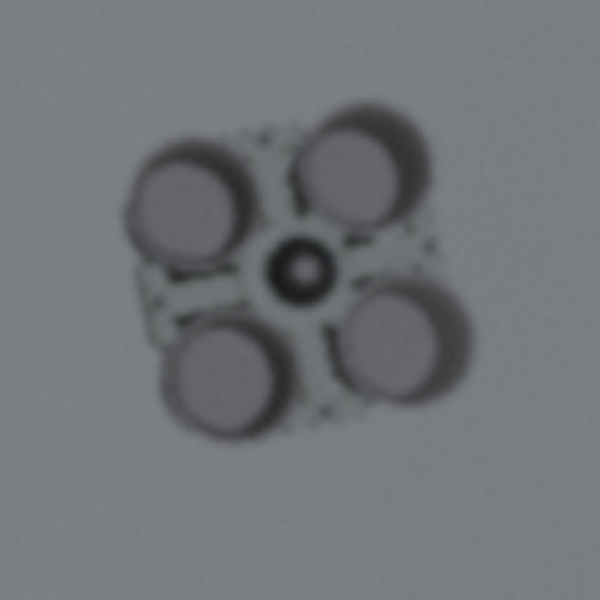

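The rotor crop shows rim centres near original pixels (372.6,190.2), (407.4,182.6), (415.4,218) and (380.8,225.2). I'll check the cap fits with outlines and look at the side camera.

Run:
```python
from h import *
T,S=cam("top"),cam("side")
tc=np.array([(372.6,190.2),(407.4,182.6),(415.4,218),(380.8,225.2)])
def pts(v,z=.072,r=.062): return np.array([[v[0]+r*np.cos(v[2]+k),v[1]+r*np.sin(v[2]+k),z] for k in np.arange(4)*np.pi/2])
def f(v):
    p=proj(T,pts(v));d=np.linalg.norm(p[:,None]-tc,axis=2);return d.min(0)
s=min((least_squares(f,[.541,-.175,a]) for a in np.arange(0,1.57,.3)),key=lambda s:s.cost)
print("rotor",s.x.round(4),s.fun.round(2),pts(s.x).round(4))
G={"blue_a":("blue",(.439,.29),.1),"blue_b":("blue",(.426,.175),.1),"red_a":("red",(.525,.1666),.1),"red_b":("red",(.443,.06),.1),"yellow":("yellow",(.529,.053),.1),"sblue":("blue",(.523,.285),.074),"sred":("red",(.6235,.163),.074)}
for n,(c,x,h) in G.items():
    for k in (T,S):
        print(n,blob(k,c,hullc(k,cyl(*x,h-.021,h+.002,.019))),cap([k],c,x,.002,h-.023,h)[0].round(4))
I=[]
for k,(a,b,w,hh) in((T,(150,180,320,240)[0:4] if 0 else (185,160,130,110)),(S,(260,130,130,190))):
    im=k["pixels"][b:b+hh,a:a+w,::-1];z=4 if k is T else 3
    im=cv2.resize(im,None,fx=z,fy=z,interpolation=cv2.INTER_CUBIC)
    def dr(P,col):
        q=(proj(k,P)-(a,b)+.5)*z; cv2.polylines(im,[q.astype(np.int32)],True,col,1)
    for n,(c,x,h) in G.items():
        for z0 in(h-.021,h+.002): dr(cyl(*x,z0,z0,.019)[:60],(0,255,0))
    for p in pts(s.x): dr(cyl(*p[:2],.072,.072,.0345)[:60],(0,255,0))
    dr(cyl(*s.x[:2],.08,.08,.012)[:60],(0,255,0))
    cv2.imwrite(f"pics/ov{z}.png",im)
```

```text
rotor [ 0.5424 -0.1772  0.9795] [0.2  0.5  0.35 0.19] [[ 0.577  -0.1258  0.072 ]
 [ 0.4909 -0.1427  0.072 ]
 [ 0.5078 -0.2287  0.072 ]
 [ 0.5939 -0.2118  0.072 ]]
blue_a (array([199.31797235, 249.17050691]), np.int32(217)) [0.439  0.2921]
blue_a (array([359.83009709, 264.33980583]), np.int32(206)) [0.4387 0.2869]
blue_b (array([246.73039216, 253.69117647]), np.int32(204)) [0.4269 0.1799]
blue_b (array([359.83009709, 264.33980583]), np.int32(206)) [0.4387 0.2869]
red_a (array([251.63492063, 212.10582011]), np.int32(189)) [0.5252 0.1691]
red_a (array([320.92413793, 225.36551724]), np.int32(145)) [0.525  0.1618]
red_b (array([296.2173913 , 246.02173913]), np.int32(184)) [0.4433 0.0628]
red_b (array([351.69230769, 196.04807692]), np.int32(104)) [0.4426 0.0538]
yellow (array([298.96111111, 209.90555556]), np.int32(180)) [0.5289 0.0558]
yellow (array([318.66990291, 194.2038835 ]), np.int32(103)) [0.5291 0.0462]
sblue (array([206.30630631, 214.27927928]), np.int32(111)) [0.5234 0.2853]
sblue (array([322.26618705, 271.05755396]), np.int32(139)) [0.5236 0.2846]
sred (array([255.84269663, 173.82022472]), np.int32(89)) [0.6228 0.1642]
sred (array([280.79310345, 232.16091954]), np.int32(87)) [0.6248 0.1594]
```

View pics/ov4.png

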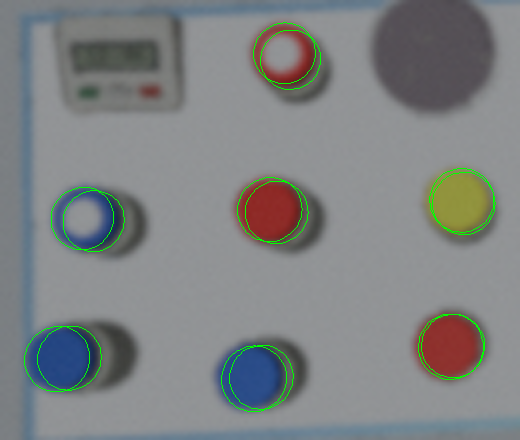

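View pics/ov3.png

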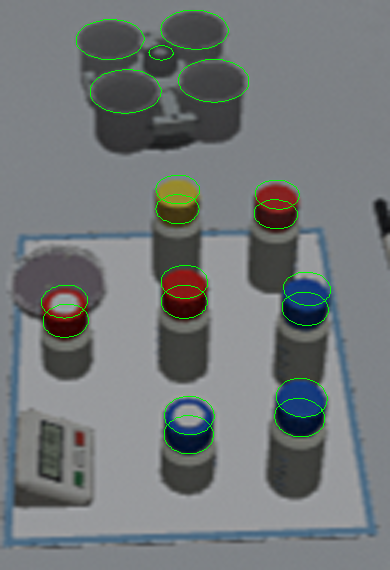

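Both cameras agree to about 2–3 mm, and the rim outlines sit on the rotor in the side view too. Now a helper that gives tool-frame shifts. I'll turn the closing line to 146°, which keeps it clear of the neighbouring bottles and along the rotor arm.

Create d.py:
```python
import sys,json,numpy as np
from plant import ctrl, monitor, job, read_camera
from scipy.spatial.transform import Rotation as R
s=monitor.get_state();r=R.from_quat(s["tcp_rot"])
print(round(s["time"],2),np.round(s["eef_pos"],4),np.round(s["qpos"],2),"y axis deg",np.degrees(np.arctan2(*r.as_matrix()[[1,0],1])).round(1),"F",np.round(s["contact_force"],1))
ya=np.radians(146-180);y=np.array([np.cos(ya),np.sin(ya),0]);z=np.array([0,0,-1.]);G=R.from_matrix(np.c_[np.cross(y,z),y,z])
print("turn",(r.inv()*G).as_rotvec().round(3))
for p in json.loads(sys.argv[1]): print(p,r.inv().apply(np.array(p)-s["eef_pos"]).round(4))
```

```bash
python3 d.py '[[0.53,-0.25,0.23],[0.443,0.0604,0.23]]'
```

```text
0.3 [ 0.2199 -0.638   0.2309] [-1.39  0.29  1.58 -0.    1.28 -0.15] y axis deg -71.0 F [ 0.1 -0.2 -0. ]
turn [-0.001 -0.    -0.646]
[0.53, -0.25, 0.23] [ 0.4196 -0.2658  0.0011]
[0.443, 0.0604, 0.23] [ 0.4385 -0.5876  0.0014]
```

The rows are not in the units I measure in: shifts go in shares of 50 cm and turns go in shares of pi rad. I convert before sending: 0.42 m is 0.84, 0.3675 m is 0.735, -0.646 rad is -0.2056.

Emit:
tcp_steps([
  [[0.105,-0.0664,0,0,0,0,1],[0.21,-0.133,0,0,0,-0.0318,1],[0.315,-0.2,0,0,0,-0.0637,1],[0.42,-0.266,0,0,0,-0.1019,1],[0.525,-0.332,0,0,0,-0.1401,1],[0.63,-0.4,0,0,0,-0.1783,1],[0.735,-0.466,0,0,0,-0.2056,1],[0.84,-0.532,0,0,0,-0.2056,1],[0.84,-0.532,0,0,0,-0.2056,1]],
], grip_force=30)

```text
time: 1.42
eef_pos: [0.5323, -0.2464, 0.2314]
tcp_rot: [0.881, 0.472, 0.0, -0.0]
contact_force: [-0.2, 0.1, -0.8]
opening: 1.003
finger_force: 0.0
```

```bash
python3 d.py '[[0.443,0.0604,0.23],[0.443,0.0604,0.071]]'
```

```text
1.43 [ 0.5323 -0.2464  0.2314] [-0.61  0.09  1.8   0.    1.25 -0.02] y axis deg -33.6 F [-0.2  0.1 -0.8]
turn [ 0.    -0.001  0.007]
[0.443, 0.0604, 0.23] [ 0.206  -0.2442  0.0015]
[0.443, 0.0604, 0.071] [ 0.2059 -0.2442  0.1605]
```

Converted, -0.244 m is -0.488, -0.228 m is -0.456.

Emit:
tcp_steps([
  [[0.08,-0.096,0,0,0,0,1],[0.16,-0.192,0,0,0,0,1],[0.24,-0.288,0,0,0,0,1],[0.32,-0.384,0,0,0,0,1],[0.38,-0.456,0,0,0,0,1],[0.412,-0.488,0,0,0,0,1],[0.412,-0.488,0,0,0,0,1],[0.412,-0.488,0,0,0,0,1]],
])

```text
time: 2.42
eef_pos: [0.4434, 0.0562, 0.2314]
tcp_rot: [0.883, 0.469, -0.0, 0.0]
contact_force: [0.2, 0.4, -0.4]
opening: 1.002
finger_force: 0.0
```

```bash
python3 d.py '[[0.443,0.0604,0.071]]'
```

```text
2.42 [0.4434 0.0562 0.2314] [-0.1  -0.24  2.11 -0.    1.27  0.49] y axis deg -34.0 F [ 0.2  0.4 -0.4]
turn [ 0.001  0.    -0.001]
[0.443, 0.0604, 0.071] [ 0.0033 -0.0027  0.1604]
```

Settled and accurate, so I'll descend onto the first red bottle and close.

Converted, 0.16 m is 0.32, 0.145 m is 0.29.

Emit:
tcp_steps([
  [[0.0066,-0.0054,0.08,0,0,0,1],[0.0066,-0.0054,0.16,0,0,0,1],[0.0066,-0.0054,0.24,0,0,0,1],[0.0066,-0.0054,0.29,0,0,0,1],[0.0066,-0.0054,0.32,0,0,0,1],[0.0066,-0.0054,0.32,0,0,0,1],[0.0066,-0.0054,0.32,0,0,0,0],[0.0066,-0.0054,0.32,0,0,0,0],[0.0066,-0.0054,0.32,0,0,0,0],[0.0066,-0.0054,0.32,0,0,0,0]],
], grip_force=35)

```text
time: 3.68
eef_pos: [0.4435, 0.0616, 0.0725]
tcp_rot: [0.883, 0.47, 0.001, 0.0]
contact_force: [-2.0, 1.0, 4.7]
opening: 0.433
finger_force: 34.9
```

Emit:
tcp_steps([
  [[0,0,0,0,0,0,0],[0,0,0,0,0,0,0],[0,0,0,0,0,0,0]],
])

```text
time: 4.05
eef_pos: [0.4436, 0.0616, 0.0725]
tcp_rot: [0.883, 0.47, 0.001, 0.0]
contact_force: [-1.7, 1.1, 6.1]
opening: 0.435
finger_force: 35.0
```

Run:
```python
from h import *
S=cam("side");cv2.imwrite("pics/g1.png",cv2.resize(S["pixels"][80:320,220:460,::-1],None,fx=2.4,fy=2.4,interpolation=2))
```

```text
(no output)
```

View pics/g1.png

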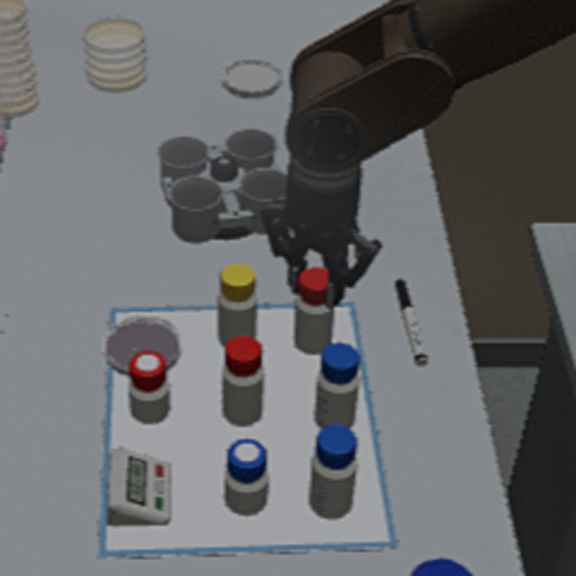

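The view shows the red bottle upright between the fingers at crop (314,310), with the opening matching the cap. I'll lift it and head for the far cup.

Converted, -0.16 m is -0.32, -0.14 m is -0.28.

Emit:
tcp_steps([
  [[0,0,-0.04,0,0,0,0],[0,0,-0.12,0,0,0,0],[0,0,-0.2,0,0,0,0],[0,0,-0.28,0,0,0,0],[0,0,-0.32,0,0,0,0],[0,0,-0.32,0,0,0,0],[0,0,-0.32,0,0,0,0]],
])

```text
time: 4.97
eef_pos: [0.4418, 0.0617, 0.2296]
tcp_rot: [0.883, 0.47, -0.001, -0.001]
contact_force: [0.1, -1.6, -1.3]
opening: 0.435
finger_force: 35.3
```

```bash
python3 d.py '[[0.5939,-0.2118,0.23]]'
```

```text
4.97 [0.4418 0.0617 0.2296] [-0.09 -0.24  2.11 -0.    1.27  0.5 ] y axis deg -34.0 F [ 0.1 -1.6 -1.3]
turn [-0.002  0.001  0.   ]
[0.5939, -0.2118, 0.23] [-0.1418  0.2789 -0.0009]
```

Converted, 0.279 m is 0.558, 0.27 m is 0.54.

Emit:
tcp_steps([
  [[-0.028,0.056,0,0,0,0,0],[-0.07,0.14,0,0,0,0,0],[-0.116,0.23,0,0,0,0,0],[-0.164,0.32,0,0,0,0,0],[-0.21,0.41,0,0,0,0,0],[-0.25,0.49,0,0,0,0,0],[-0.276,0.54,0,0,0,0,0],[-0.284,0.558,0,0,0,0,0],[-0.284,0.558,0,0,0,0,0],[-0.284,0.558,0,0,0,0,0]],
])

```text
time: 6.22
eef_pos: [0.5942, -0.2108, 0.2307]
tcp_rot: [0.883, 0.47, -0.0, -0.001]
contact_force: [-0.0, 0.3, -1.1]
opening: 0.434
finger_force: 35.4
```

```bash
python3 d.py '[[0.5939,-0.2118,0.15],[0.5939,-0.2118,0.095]]';python3 - <<'E'
from h import *
S=cam("side");a,b,z=230,60,3.6
im=cv2.resize(S["pixels"][b:b+160,a:a+160,::-1],None,fx=z,fy=z,interpolation=2)
p=monitor.get_state()["eef_pos"];q=lambda P:cv2.polylines(im,[((proj(S,P)-(a,b)+.5)*z).astype(np.int32)],True,(0,255,0),1)
zb=p[2]-.0705
for h,r in((0,.022),(.066,.022),(.077,.019)):q(cyl(p[0],p[1],zb+h,zb+h,r)[:60])
for k in range(4):
    x,y=.5424+.062*np.cos(.9795+k*np.pi/2),-.1772+.062*np.sin(.9795+k*np.pi/2);q(cyl(x,y,.072,.072,.0345)[:60])
cv2.imwrite("pics/g2.png",im)
E
```

```text
6.22 [ 0.5942 -0.2108  0.2307] [-0.5   0.19  1.69  0.    1.26  0.09] y axis deg -33.9 F [-0.   0.3 -1.1]
turn [-0.001 -0.     0.001]
[0.5939, -0.2118, 0.15] [-0.001   0.0004  0.0807]
[0.5939, -0.2118, 0.095] [-0.001   0.0005  0.1357]
```

View pics/g2.png

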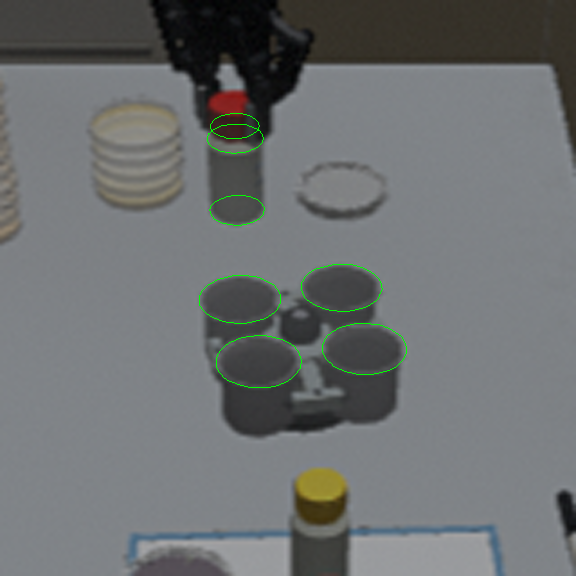

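The held bottle hangs upright above the far cup and matches the predicted outline to about 1 px. I'll lower it.

Converted, 0.134 m is 0.268, 0.129 m is 0.258.

Emit:
tcp_steps([
  [[-0.002,0,0.06,0,0,0,0],[-0.002,0,0.12,0,0,0,0],[-0.002,0,0.16,0,0,0,0],[-0.002,0,0.19,0,0,0,0],[-0.002,0,0.21,0,0,0,0],[-0.002,0,0.228,0,0,0,0],[-0.002,0,0.244,0,0,0,0],[-0.002,0,0.258,0,0,0,0],[-0.002,0,0.268,0,0,0,0],[-0.002,0,0.268,0,0,0,0]],
])

```text
time: 7.52
eef_pos: [0.5939, -0.2128, 0.0968]
tcp_rot: [0.883, 0.47, -0.0, -0.0]
contact_force: [-0.4, -0.3, -0.7]
opening: 0.436
finger_force: 35.4
```

```bash
python3 d.py '[[0.5939,-0.2118,0.094]]'
```

```text
7.53 [ 0.5939 -0.2128  0.0968] [-0.5   0.33  1.78  0.    1.03  0.09] y axis deg -34.0 F [-0.4 -0.3 -0.7]
turn [-0.001  0.     0.   ]
[0.5939, -0.2118, 0.094] [ 0.0008 -0.0006  0.0028]
```

No contact, and the bottle is about 4 mm above the floor. I'll creep down the rest and release.

Converted, 0.005 m is 0.01, 0.004 m is 0.008.

Emit:
tcp_steps([
  [[0,0,0.004,0,0,0,0],[0,0,0.008,0,0,0,0],[0,0,0.01,0,0,0,0],[0,0,0.01,0,0,0,0]],
])

```text
time: 8.02
eef_pos: [0.5943, -0.213, 0.0926]
tcp_rot: [0.883, 0.47, 0.0, 0.0]
contact_force: [-0.7, 0.0, 0.5]
opening: 0.433
finger_force: 35.6
```

Emit:
tcp_steps([
  [[0,0,0,0,0,0,0.55],[0,0,0,0,0,0,0.75],[0,0,0,0,0,0,0.75],[0,0,-0.02,0,0,0,0.75],[0,0,-0.1,0,0,0,0.75],[0,0,-0.2,0,0,0,0.75],[0,0,-0.276,0,0,0,0.8],[0,0,-0.276,0,0,0,1],[0,0,-0.276,0,0,0,1]],
])

```text
time: 9.15
eef_pos: [0.5938, -0.2127, 0.2299]
tcp_rot: [0.883, 0.47, -0.0, -0.0]
contact_force: [0.1, 0.3, -1.1]
opening: 1.003
finger_force: 0.0
```

```bash
python3 d.py '[[0.525,0.1665,0.23]]'
```

```text
9.15 [ 0.5938 -0.2127  0.2299] [-0.5   0.19  1.69  0.    1.26  0.09] y axis deg -34.0 F [ 0.1  0.3 -1.1]
turn [-0.001  0.     0.   ]
[0.525, 0.1665, 0.23] [ 2.76e-01 -2.69e-01  1.00e-04]
```

Converted, 0.276 m is 0.552, -0.269 m is -0.538.

Emit:
tcp_steps([
  [[0.05,-0.05,0,0,0,0,1],[0.13,-0.126,0,0,0,0,1],[0.21,-0.204,0,0,0,0,1],[0.29,-0.282,0,0,0,0,1],[0.37,-0.36,0,0,0,0,1],[0.45,-0.438,0,0,0,0,1],[0.516,-0.502,0,0,0,0,1],[0.552,-0.538,0,0,0,0,1],[0.552,-0.538,0,0,0,0,1],[0.552,-0.538,0,0,0,0,1]],
])

```text
time: 10.4
eef_pos: [0.5249, 0.1657, 0.2289]
tcp_rot: [0.883, 0.47, -0.001, -0.0]
contact_force: [-0.2, -0.2, 0.3]
opening: 0.998
finger_force: 0.0
```

```bash
python3 d.py '[[0.525,0.1665,0.073]]'
```

Run:
```python
from h import *
S=cam("side");a,b,z=230,90,3.6
im=cv2.resize(S["pixels"][b:b+160,a:a+160,::-1],None,fx=z,fy=z,interpolation=2)
cv2.imwrite("pics/g3.png",im)
```

```text
10.4 [0.5249 0.1657 0.2289] [ 0.12  0.02  1.89 -0.    1.24  0.71] y axis deg -34.0 F [-0.2 -0.2  0.3]
turn [-0.002  0.002  0.   ]
[0.525, 0.1665, 0.073] [ 1.100e-03 -1.000e-04  1.559e-01]
```

View pics/g3.png

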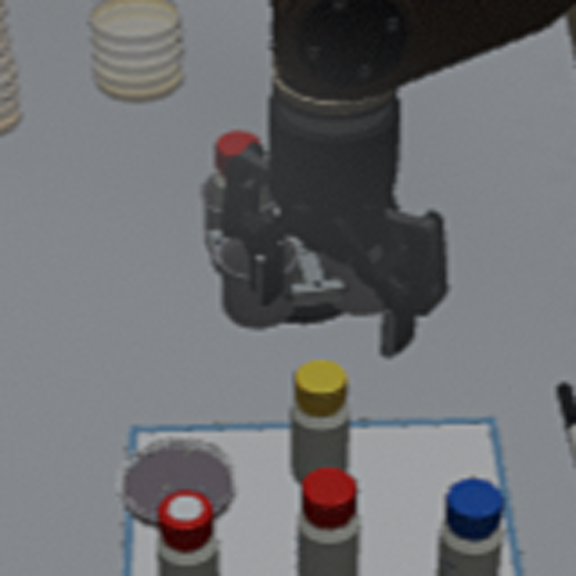

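The red cap at (237,150) stands upright in its far cup. Next is the second red bottle.

Converted, 0.156 m is 0.312, 0.145 m is 0.29.

Emit:
tcp_steps([
  [[0.002,0,0.08,0,0,0,1],[0.002,0,0.16,0,0,0,1],[0.002,0,0.24,0,0,0,1],[0.002,0,0.29,0,0,0,1],[0.002,0,0.312,0,0,0,1],[0.002,0,0.312,0,0,0,1],[0.002,0,0.312,0,0,0,0],[0.002,0,0.312,0,0,0,0],[0.002,0,0.312,0,0,0,0],[0.002,0,0.312,0,0,0,0]],
], grip_force=35)

```text
time: 11.7
eef_pos: [0.5266, 0.1674, 0.0755]
tcp_rot: [0.883, 0.47, 0.001, 0.0]
contact_force: [-0.6, 0.8, 5.1]
opening: 0.431
finger_force: 34.8
```

Emit:
tcp_steps([
  [[0,0,0,0,0,0,0],[0,0,-0.04,0,0,0,0],[0,0,-0.12,0,0,0,0],[0,0,-0.2,0,0,0,0],[0,0,-0.28,0,0,0,0],[0,0,-0.312,0,0,0,0],[0,0,-0.312,0,0,0,0],[0,0,-0.312,0,0,0,0]],
])

```text
time: 12.7
eef_pos: [0.5247, 0.1669, 0.2278]
tcp_rot: [0.883, 0.47, -0.002, -0.001]
contact_force: [-0.5, 0.4, -1.6]
opening: 0.436
finger_force: 35.3
```

```bash
python3 d.py '[[0.4909,-0.1427,0.23]]'
```

```text
12.7 [0.5247 0.1669 0.2278] [ 0.12  0.02  1.89 -0.    1.24  0.72] y axis deg -34.0 F [-0.5  0.4 -1.6]
turn [-0.003  0.003  0.   ]
[0.4909, -0.1427, 0.23] [-0.2757  0.145  -0.0019]
```

Converted, -0.276 m is -0.552, -0.155 m is -0.31.

Emit:
tcp_steps([
  [[-0.05,0.026,0,0,0,0,0],[-0.13,0.068,0,0,0,0,0],[-0.22,0.116,0,0,0,0,0],[-0.31,0.162,0,0,0,0,0],[-0.4,0.21,0,0,0,0,0],[-0.48,0.252,0,0,0,0,0],[-0.53,0.278,0,0,0,0,0],[-0.552,0.29,0,0,0,0,0],[-0.552,0.29,0,0,0,0,0],[-0.552,0.29,0,0,0,0,0]],
])

```text
time: 13.95
eef_pos: [0.4918, -0.1417, 0.2297]
tcp_rot: [0.883, 0.47, -0.0, -0.001]
contact_force: [0.8, 0.5, -0.8]
opening: 0.435
finger_force: 35.3
```

```bash
python3 d.py '[[0.4909,-0.1427,0.1]]'
```

```text
13.95 [ 0.4918 -0.1417  0.2297] [-0.48 -0.08  1.97  0.    1.25  0.11] y axis deg -33.9 F [ 0.8  0.5 -0.8]
turn [-0.001 -0.     0.001]
[0.4909, -0.1427, 0.1] [-1.400e-03 -1.000e-04  1.297e-01]
```

Converted, 0.13 m is 0.26, 0.126 m is 0.252.

Emit:
tcp_steps([
  [[-0.002,0,0.06,0,0,0,0],[-0.002,0,0.12,0,0,0,0],[-0.002,0,0.16,0,0,0,0],[-0.002,0,0.19,0,0,0,0],[-0.002,0,0.21,0,0,0,0],[-0.002,0,0.226,0,0,0,0],[-0.002,0,0.24,0,0,0,0],[-0.002,0,0.252,0,0,0,0],[-0.002,0,0.26,0,0,0,0],[-0.002,0,0.26,0,0,0,0]],
])

```text
time: 15.2
eef_pos: [0.4912, -0.1436, 0.1001]
tcp_rot: [0.883, 0.47, -0.0, -0.0]
contact_force: [0.1, -0.1, -0.6]
opening: 0.436
finger_force: 35.3
```

```bash
python3 d.py '[[0.4909,-0.1427,0.095]]'
```

```text
15.2 [ 0.4912 -0.1436  0.1001] [-0.48  0.08  2.07  0.    0.99  0.11] y axis deg -34.0 F [ 0.1 -0.1 -0.6]
turn [-0.001  0.     0.   ]
[0.4909, -0.1427, 0.095] [ 0.0006 -0.0008  0.0051]
```

Converted, 0.006 m is 0.012, 0.005 m is 0.01.

Emit:
tcp_steps([
  [[0,0,0.006,0,0,0,0],[0,0,0.01,0,0,0,0],[0,0,0.012,0,0,0,0],[0,0,0.012,0,0,0,0]],
])

```text
time: 15.7
eef_pos: [0.4917, -0.1437, 0.0955]
tcp_rot: [0.883, 0.47, 0.0, -0.0]
contact_force: [-1.9, 0.7, 5.2]
opening: 0.433
finger_force: 36.0
```

Emit:
tcp_steps([
  [[0,0,0,0,0,0,0.55],[0,0,0,0,0,0,0.75],[0,0,0,0,0,0,0.75],[0,0,-0.02,0,0,0,0.75],[0,0,-0.1,0,0,0,0.75],[0,0,-0.2,0,0,0,0.75],[0,0,-0.272,0,0,0,0.8],[0,0,-0.272,0,0,0,1],[0,0,-0.272,0,0,0,1]],
])

```text
time: 16.82
eef_pos: [0.4909, -0.1434, 0.2296]
tcp_rot: [0.883, 0.47, -0.0, -0.0]
contact_force: [-1.0, -0.3, -0.3]
opening: 1.002
finger_force: 0.0
```

```bash
python3 d.py '[[0.4275,0.1785,0.23]]'
```

```text
16.82 [ 0.4909 -0.1434  0.2296] [-0.48 -0.08  1.97  0.    1.25  0.11] y axis deg -34.0 F [-1.  -0.3 -0.3]
turn [-0.001  0.     0.   ]
[0.4275, 0.1785, 0.23] [ 2.315e-01 -2.325e-01 -1.000e-04]
```

Run:
```python
from h import *
T,S=cam("top"),cam("side")
for n,x in(("a",(.439,.29)),("b",(.4275,.1785))):
    for k in(T,S):
        print(n,blob(k,"blue",hullc(k,cyl(*x,.079,.102,.019))),cap([k],"blue",x,.002,.077,.1)[0].round(4))
```

```text
a (array([209.7259887 , 255.70056497]), np.int32(354)) [0.4234 0.2672]
a (array([359.82914573, 264.10552764]), np.int32(199)) [0.4387 0.2862]
b (array([246.70873786, 253.73786408]), np.int32(206)) [0.4268 0.18  ]
b (array([359.82914573, 264.10552764]), np.int32(199)) [0.4387 0.2862]
```

Emit:
tcp_steps([
  [[0.05,-0.05,0,0,0,0,1],[0.12,-0.12,0,0,0,0,1],[0.19,-0.19,0,0,0,0,1],[0.26,-0.26,0,0,0,0,1],[0.33,-0.33,0,0,0,0,1],[0.4,-0.4,0,0,0,0,1],[0.444,-0.446,0,0,0,0,1],[0.464,-0.466,0,0,0,0,1],[0.464,-0.466,0,0,0,0,1],[0.464,-0.466,0,0,0,0,1]],
])

```text
time: 18.18
eef_pos: [0.428, 0.1781, 0.2299]
tcp_rot: [0.883, 0.469, -0.0, 0.0]
contact_force: [-0.6, 0.7, -0.1]
opening: 1.002
finger_force: 0.0
```

```bash
python3 d.py '[[0.4275,0.1785,0.073]]'
```

```text
18.18 [0.428  0.1781 0.2299] [ 0.18 -0.19  2.08 -0.    1.26  0.77] y axis deg -34.0 F [-0.6  0.7 -0.1]
turn [-0.     0.001 -0.001]
[0.4275, 0.1785, 0.073] [ 0.0002 -0.0006  0.1569]
```

Converted, 0.157 m is 0.314, 0.145 m is 0.29.

Emit:
tcp_steps([
  [[0,-0.002,0.08,0,0,0,1],[0,-0.002,0.16,0,0,0,1],[0,-0.002,0.24,0,0,0,1],[0,-0.002,0.29,0,0,0,1],[0,-0.002,0.314,0,0,0,1],[0,-0.002,0.314,0,0,0,1],[0,-0.002,0.314,0,0,0,0],[0,-0.002,0.314,0,0,0,0],[0,-0.002,0.314,0,0,0,0],[0,-0.002,0.314,0,0,0,0]],
], grip_force=35)

```text
time: 19.42
eef_pos: [0.4278, 0.1798, 0.0745]
tcp_rot: [0.883, 0.47, 0.001, 0.0]
contact_force: [-0.8, -0.1, 4.4]
opening: 0.43
finger_force: 35.4
```

Emit:
tcp_steps([
  [[0,0,0,0,0,0,0],[0,0,-0.04,0,0,0,0],[0,0,-0.12,0,0,0,0],[0,0,-0.2,0,0,0,0],[0,0,-0.28,0,0,0,0],[0,0,-0.314,0,0,0,0],[0,0,-0.314,0,0,0,0],[0,0,-0.314,0,0,0,0]],
])

```text
time: 20.42
eef_pos: [0.4258, 0.1793, 0.228]
tcp_rot: [0.883, 0.47, -0.002, -0.001]
contact_force: [0.1, -0.1, -1.1]
opening: 0.435
finger_force: 35.3
```

```bash
python3 d.py '[[0.44,0.0,0.24],[0.5078,-0.2287,0.24]]'
```

```text
20.43 [0.4258 0.1793 0.228 ] [ 0.18 -0.19  2.08 -0.    1.26  0.77] y axis deg -34.0 F [ 0.1 -0.1 -1.1]
turn [-0.003  0.003  0.   ]
[0.44, 0.0, 0.24] [-0.1408  0.1119 -0.012 ]
[0.5078, -0.2287, 0.24] [-0.2925  0.296  -0.0121]
```

Converted, 0.296 m is 0.592, -0.293 m is -0.586.

Emit:
tcp_steps([
  [[-0.04,0.04,-0.006,0,0,0,0],[-0.11,0.11,-0.006,0,0,0,0],[-0.19,0.192,-0.006,0,0,0,0],[-0.27,0.272,-0.006,0,0,0,0],[-0.35,0.354,-0.006,0,0,0,0],[-0.43,0.434,-0.006,0,0,0,0],[-0.51,0.516,-0.006,0,0,0,0],[-0.564,0.57,-0.006,0,0,0,0],[-0.586,0.592,-0.006,0,0,0,0],[-0.586,0.592,-0.006,0,0,0,0]],
])

```text
time: 21.68
eef_pos: [0.5081, -0.2287, 0.2315]
tcp_rot: [0.883, 0.469, -0.001, -0.002]
contact_force: [-0.3, 0.1, -1.2]
opening: 0.434
finger_force: 35.4
```

Emit:
tcp_steps([
  [[0,0,0,0,0,0,0]],
])

```text
time: 21.8
eef_pos: [0.5083, -0.2274, 0.2325]
tcp_rot: [0.883, 0.47, -0.0, -0.001]
contact_force: [0.8, 0.3, -1.5]
opening: 0.432
finger_force: 35.4
```

```bash
python3 d.py '[[0.5078,-0.2287,0.1]]'
```

```text
21.8 [ 0.5083 -0.2274  0.2325] [-0.6   0.03  1.87  0.    1.25 -0.01] y axis deg -33.9 F [ 0.8  0.3 -1.5]
turn [-0.002 -0.     0.002]
[0.5078, -0.2287, 0.1] [-0.0015  0.0005  0.1325]
```

Converted, 0.133 m is 0.266, 0.129 m is 0.258.

Emit:
tcp_steps([
  [[-0.002,0,0.06,0,0,0,0],[-0.002,0,0.12,0,0,0,0],[-0.002,0,0.16,0,0,0,0],[-0.002,0,0.19,0,0,0,0],[-0.002,0,0.214,0,0,0,0],[-0.002,0,0.232,0,0,0,0],[-0.002,0,0.246,0,0,0,0],[-0.002,0,0.258,0,0,0,0],[-0.002,0,0.266,0,0,0,0],[-0.002,0,0.266,0,0,0,0]],
])

```text
time: 23.05
eef_pos: [0.508, -0.2297, 0.1001]
tcp_rot: [0.883, 0.47, -0.0, -0.0]
contact_force: [0.5, -0.3, -0.8]
opening: 0.431
finger_force: 35.4
```

```bash
python3 d.py '[[0.5078,-0.2287,0.0945]]'
```

```text
23.05 [ 0.508  -0.2297  0.1001] [-0.61  0.18  1.97  0.    1.   -0.01] y axis deg -34.0 F [ 0.5 -0.3 -0.8]
turn [-0. -0.  0.]
[0.5078, -0.2287, 0.0945] [ 0.0007 -0.0007  0.0056]
```

Converted, 0.0065 m is 0.013, 0.005 m is 0.01.

Emit:
tcp_steps([
  [[0,0,0.006,0,0,0,0],[0,0,0.01,0,0,0,0],[0,0,0.013,0,0,0,0],[0,0,0.013,0,0,0,0]],
])

```text
time: 23.55
eef_pos: [0.5082, -0.2298, 0.0945]
tcp_rot: [0.883, 0.47, -0.0, 0.0]
contact_force: [-1.8, 1.5, 3.8]
opening: 0.434
finger_force: 35.8
```

Emit:
tcp_steps([
  [[0,0,0,0,0,0,0.55],[0,0,0,0,0,0,0.75],[0,0,0,0,0,0,0.75],[0,0,-0.02,0,0,0,0.75],[0,0,-0.1,0,0,0,0.75],[0,0,-0.2,0,0,0,0.75],[0,0,-0.272,0,0,0,0.8],[0,0,-0.272,0,0,0,1],[0,0,-0.272,0,0,0,1]],
])

```text
time: 24.68
eef_pos: [0.5077, -0.2294, 0.2292]
tcp_rot: [0.883, 0.47, -0.0, -0.0]
contact_force: [0.4, -0.9, -0.7]
opening: 0.994
finger_force: 0.0
```

```bash
python3 d.py '[[0.46,0.0,0.23],[0.439,0.290,0.23]]'
```

```text
24.68 [ 0.5077 -0.2294  0.2292] [-0.61  0.03  1.87 -0.    1.24 -0.01] y axis deg -34.0 F [ 0.4 -0.9 -0.7]
turn [-0.001  0.     0.   ]
[0.46, 0.0, 0.23] [ 0.1636 -0.1678 -0.0007]
[0.439, 0.29, 0.23] [ 0.3923 -0.3472 -0.0005]
```

Converted, 0.392 m is 0.784, 0.365 m is 0.73.

Emit:
tcp_steps([
  [[0.04,-0.036,0,0,0,0,1],[0.12,-0.106,0,0,0,0,1],[0.2,-0.178,0,0,0,0,1],[0.29,-0.256,0,0,0,0,1],[0.38,-0.336,0,0,0,0,1],[0.47,-0.416,0,0,0,0,1],[0.56,-0.496,0,0,0,0,1],[0.65,-0.576,0,0,0,0,1],[0.73,-0.646,0,0,0,0,1],[0.784,-0.694,0,0,0,0,1]],
])

```text
time: 25.92
eef_pos: [0.4366, 0.2919, 0.228]
tcp_rot: [0.882, 0.471, -0.002, -0.0]
contact_force: [-0.3, -0.6, 0.0]
opening: 1.002
finger_force: 0.0
```

Emit:
tcp_steps([
  [[0,0,0,0,0,0,1],[0,0,0,0,0,0,1]],
])

```text
time: 26.18
eef_pos: [0.4382, 0.289, 0.2286]
tcp_rot: [0.883, 0.47, -0.001, 0.0]
contact_force: [-0.0, -0.2, 0.1]
opening: 0.999
finger_force: 0.0
```

```bash
python3 d.py '[[0.439,0.290,0.073]]'
```

```text
26.18 [0.4382 0.289  0.2286] [ 0.39 -0.04  1.94 -0.    1.24  0.98] y axis deg -33.9 F [-0.  -0.2  0.1]
turn [-0.001  0.002  0.001]
[0.439, 0.29, 0.073] [0.0016 0.0003 0.1556]
```

Converted, 0.156 m is 0.312, 0.145 m is 0.29.

Emit:
tcp_steps([
  [[0.002,0,0.08,0,0,0,1],[0.002,0,0.16,0,0,0,1],[0.002,0,0.24,0,0,0,1],[0.002,0,0.29,0,0,0,1],[0.002,0,0.312,0,0,0,1],[0.002,0,0.312,0,0,0,1],[0.002,0,0.312,0,0,0,0],[0.002,0,0.312,0,0,0,0],[0.002,0,0.312,0,0,0,0],[0.002,0,0.312,0,0,0,0]],
], grip_force=35)

```text
time: 27.42
eef_pos: [0.4407, 0.2905, 0.075]
tcp_rot: [0.883, 0.47, 0.001, 0.0]
contact_force: [-0.5, -0.2, 4.9]
opening: 0.431
finger_force: 35.1
```

Emit:
tcp_steps([
  [[0,0,0,0,0,0,0],[0,0,-0.04,0,0,0,0],[0,0,-0.12,0,0,0,0],[0,0,-0.2,0,0,0,0],[0,0,-0.28,0,0,0,0],[0,0,-0.314,0,0,0,0],[0,0,-0.314,0,0,0,0],[0,0,-0.314,0,0,0,0]],
])

```text
time: 28.42
eef_pos: [0.4389, 0.2896, 0.2283]
tcp_rot: [0.883, 0.47, -0.002, -0.0]
contact_force: [-0.0, -0.6, -1.2]
opening: 0.428
finger_force: 35.2
```

```bash
python3 d.py '[[0.577,-0.1258,0.235]]'
```

```text
28.43 [0.4389 0.2896 0.2283] [ 0.39 -0.04  1.94 -0.    1.24  0.98] y axis deg -34.0 F [-0.  -0.6 -1.2]
turn [-0.002  0.003  0.   ]
[0.577, -0.1258, 0.235] [-0.2674  0.3467 -0.0065]
```

Converted, 0.346 m is 0.692, 0.337 m is 0.674.

Emit:
tcp_steps([
  [[-0.032,0.042,-0.008,0,0,0,0],[-0.09,0.116,-0.008,0,0,0,0],[-0.154,0.2,-0.008,0,0,0,0],[-0.22,0.286,-0.008,0,0,0,0],[-0.286,0.372,-0.008,0,0,0,0],[-0.352,0.456,-0.008,0,0,0,0],[-0.42,0.544,-0.008,0,0,0,0],[-0.48,0.622,-0.008,0,0,0,0],[-0.52,0.674,-0.008,0,0,0,0],[-0.534,0.692,-0.008,0,0,0,0]],
])

```text
time: 29.68
eef_pos: [0.577, -0.1261, 0.2321]
tcp_rot: [0.883, 0.469, -0.001, -0.002]
contact_force: [-0.5, 1.1, -0.7]
opening: 0.432
finger_force: 35.3
```

Emit:
tcp_steps([
  [[0,0,0,0,0,0,0],[0,0,0,0,0,0,0]],
])

```text
time: 29.92
eef_pos: [0.5772, -0.1233, 0.2341]
tcp_rot: [0.883, 0.47, -0.0, -0.001]
contact_force: [-0.5, 0.4, -0.2]
opening: 0.431
finger_force: 35.3
```

```bash
python3 d.py '[[0.577,-0.1258,0.1]]'
```

Run:
```python
from h import *
S=cam("side");a,b,z=230,60,3.6
cv2.imwrite("pics/g4.png",cv2.resize(S["pixels"][b:b+160,a:a+160,::-1],None,fx=z,fy=z,interpolation=2))
```

```text
29.93 [ 0.5772 -0.1233  0.2341] [-0.38  0.1   1.79  0.    1.26  0.21] y axis deg -33.9 F [-0.5  0.4 -0.2]
turn [-0.002 -0.     0.002]
[0.577, -0.1258, 0.1] [-0.0022  0.0014  0.1341]
```

View pics/g4.png

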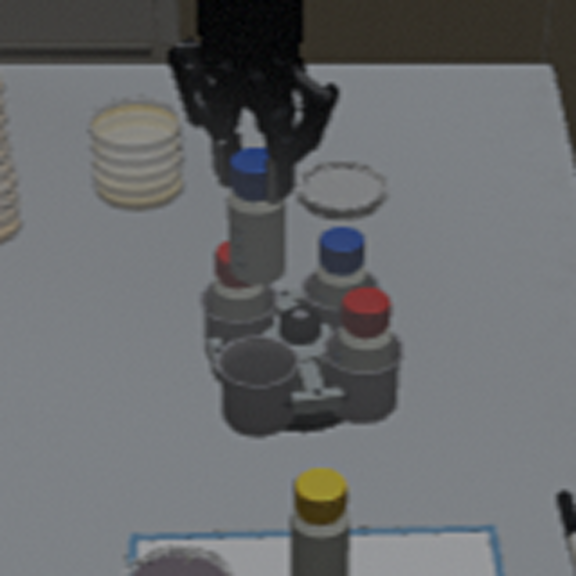

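Three bottles stand upright in their cups: red at (235,260), blue at (343,250) and red at (365,312). The fourth hangs above the empty cup at (258,365).

Converted, 0.134 m is 0.268, 0.13 m is 0.26.

Emit:
tcp_steps([
  [[-0.004,0.002,0.06,0,0,0,0],[-0.004,0.002,0.12,0,0,0,0],[-0.004,0.002,0.16,0,0,0,0],[-0.004,0.002,0.19,0,0,0,0],[-0.004,0.002,0.214,0,0,0,0],[-0.004,0.002,0.234,0,0,0,0],[-0.004,0.002,0.248,0,0,0,0],[-0.004,0.002,0.26,0,0,0,0],[-0.004,0.002,0.268,0,0,0,0],[-0.004,0.002,0.268,0,0,0,0]],
])

```text
time: 31.22
eef_pos: [0.5773, -0.1269, 0.1006]
tcp_rot: [0.883, 0.47, -0.0, -0.0]
contact_force: [0.5, -0.3, -0.9]
opening: 0.432
finger_force: 35.4
```

```bash
python3 d.py '[[0.577,-0.1258,0.095]]'
```

```text
31.23 [ 0.5773 -0.1269  0.1006] [-0.39  0.25  1.88 -0.    1.01  0.21] y axis deg -34.0 F [ 0.5 -0.3 -0.9]
turn [-0.  0.  0.]
[0.577, -0.1258, 0.095] [ 0.0007 -0.0008  0.0056]
```

The rows are not in the units I measure in: shifts go in shares of 50 cm and turns go in shares of pi rad. I convert before sending: 0.0065 m is 0.013, 0.005 m is 0.01.

Emit:
tcp_steps([
  [[0,0,0.006,0,0,0,0],[0,0,0.01,0,0,0,0],[0,0,0.013,0,0,0,0],[0,0,0.013,0,0,0,0]],
])

```text
time: 31.72
eef_pos: [0.5775, -0.1269, 0.095]
tcp_rot: [0.883, 0.47, -0.0, -0.0]
contact_force: [-1.9, 0.1, 3.8]
opening: 0.433
finger_force: 35.7
```

Emit:
tcp_steps([
  [[0,0,0,0,0,0,0.55],[0,0,0,0,0,0,0.75],[0,0,0,0,0,0,0.75],[0,0,-0.02,0,0,0,0.75],[0,0,-0.1,0,0,0,0.75],[0,0,-0.2,0,0,0,0.75],[0,0,-0.29,0,0,0,0.8],[0,0,-0.34,0,0,0,1],[0,0,-0.34,0,0,0,1],[0,0,-0.34,0,0,0,1]],
])

```text
time: 32.98
eef_pos: [0.5768, -0.1266, 0.263]
tcp_rot: [0.883, 0.47, -0.001, -0.001]
contact_force: [0.0, 0.1, 0.8]
opening: 1.0
finger_force: 0.0
```

Emit:
tcp_steps([
  [[-0.06,0.06,0,0,0,0,1],[-0.12,0.12,0,0,0,0,1],[-0.2,0.2,0,0,0,0,1],[-0.28,0.28,0,0,0,0,1],[-0.28,0.28,0,0,0,0,1],[-0.28,0.28,0,0,0,0,1]],
])

```text
time: 33.72
eef_pos: [0.6145, -0.3206, 0.2618]
tcp_rot: [0.883, 0.469, -0.001, -0.002]
contact_force: [0.4, 1.3, 0.0]
opening: 1.001
finger_force: 0.0
```

```bash
python3 - <<'E'
from h import *
T,S=cam("top"),cam("side")
f=lambda a:cv2.resize(a,(400,400),interpolation=2)
cv2.imwrite("pics/end.png",np.hstack([f(T["pixels"][140:280,320:460]),f(S["pixels"][110:310,235:435])])[:,:,::-1])
E
```

```text
(no output)
```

View pics/end.png

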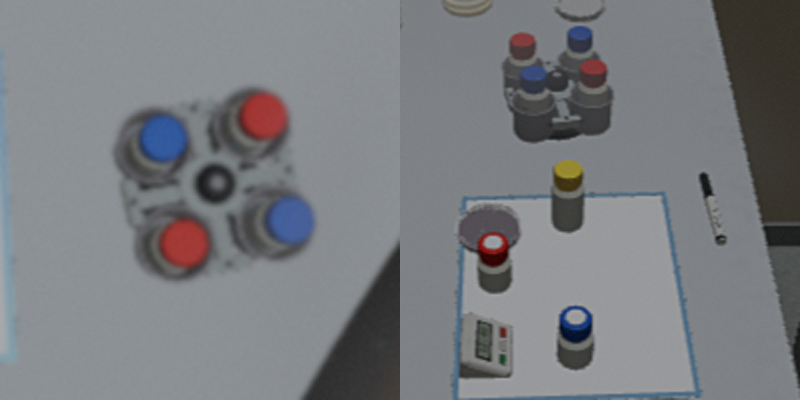

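The four tall bottles are upright and seated, blue facing blue and red facing red. The short bottles, the yellow one, the timer and the dish look untouched, so I'm handing in.

Emit:
tcp_steps([
  [[0,0,0,0,0,0,1],[0,0,0,0,0,0,1],[0,0,0,0,0,0,1]],
])

```text
time: 34.2
eef_pos: [0.6154, -0.3207, 0.2647]
tcp_rot: [0.883, 0.47, 0.0, 0.0]
contact_force: [0.2, -0.6, -0.5]
opening: 0.997
finger_force: 0.0
```

```bash
python3 -c "
from plant import ctrl, monitor, job, read_camera
print(job.sign_off())"
```

```text
the job is handed in; nothing more can be done
None
```

I loaded the rotor with blue facing blue and red facing red, and handed the job in at 34 s; the final pictures show all four bottles upright in their cups and everything else in place, but the hand-in returned no verdict.

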